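Shut the lathe's cooling-water valve under its sliding cover

TASK

Slide the metal cover of the green water-valve box all the way across the box to its stop, without lifting it, so that the two valve handles are revealed; then push the red handle clockwise with the fingertips until it is fully shut. Leave the blue handle as it is, and do not disturb the vase, the jar and the grinding wheel around the box; nothing needs to be grasped.

Things in the scene. Friction and masses are not known exactly. Their poses are not given: they have to be found in the camera images.
- valve_box: green steel box fixed to the bench, 150 mm (x) by 410 mm (y), 80 mm high; origin at the centre of its underside, z up. Its +y half is an open well (inside x -60..60, y 0..190 mm, floor at z 8), its -y half a closed deck at z 70. The cover lies at z 70 between 10 mm high lips with inner faces at x -69 and 69, y -199 and 199. Pipe stubs stick out at +x up to x 125 mm
- cover_top (a point): centre of the top of the loose aluminium cover (about 0.6 kg), 24 mm above its underside; axes as the box. A flat flange 134 (x) by 198 (y) by 4 mm carries a raised pan 100 (x) by 120 (y) by 20 mm. It starts over the well (box y 85 to 98 mm) and slides along the box's -y (friction 3 to 8 N) until the end lip of the deck stops it, centre at box y -100 mm
- cover_push (a point): middle of the upright +y end face of the cover's raised pan (100 mm wide, 20 mm high), the face to push on; 60 mm along +y from cover_top and 10 mm below it
- red_pivot (a point): point on the upright turning axis of the red handle, in the well, at box z 54 mm; box x 20 mm and box y 47 or 130 mm (the red and the blue valve may be in either place)
- red_knob (a point): centre of the red knob at the free end of the red handle: upright round knob, 16 mm diameter, from box z 44 to 68 mm, 45 mm from the turning axis. The handle is a bar 12 mm wide (box z 48 to 60 mm) from the axis to the knob, with a hub of 24 mm diameter about the axis
- red_handle (a joint): angle of the red quarter-turn handle, rad: 0 = open, pointing along the box's -x (in line with its pipe); grows clockwise seen from above; 1.57 = shut against its stop, pointing along the box's +y. Starts 0 to 0.35. Stiff (about 2 N at the knob), stays where it is left
- blue_knob (a point): centre of the knob of the blue handle, of the same shape as the red one, on the other valve (its axis is 83 mm from the red one along box y); it starts open (0 to 0.3 rad) and is to stay as it is
- vase_mid (a point): half-way up (z 52 mm) a small white vase with red neck, foot and spots, 60 mm diameter, 105 mm high, standing beyond the box; bystander
- grit_jar_mid (a point): half-way up (z 35 mm) a blue and white jar, 54 mm diameter, 70 mm high, standing on the robot's side of the box; bystander
- wheel_mid (a point): half-way up (z 31 mm) a grey grinding wheel, 48 mm diameter, lying flat with its steel shank (12 mm diameter) upright, 62 mm high in all, on the robot's side of the box; bystander
Not all that is in view belongs to the job. What is meant by the part that bears cover_top is not brown, orange or yellow, and is the larger of those in its own colour.

How it is judged:
On the way, in this order (a step that is already met when the one before it is completed fails the run):
1. the cover has been slid aside to its stop (y of cover_top in the frame of valve_box below -0.085 m), for 0.2 s.
2. the red handle has been pushed shut (value of joint red_handle above 1.45 rad), for 0.2 s.
At the end, for the whole second after the job is handed in: The cover lies flat on the box within 15 mm of its stop over the deck, the red handle is turned to at least 1.45 rad (stop at 1.57), the blue knob is within 12 mm of its start, and the vase, jar and wheel are within 20 mm of theirs (y of cover_top in the frame of valve_box below -0.085 m and value of joint red_handle above 1.45 rad and z of cover_top in the frame of valve_box below 0.1 m and angle between cover_top's own z axis and vertical below 0.05 rad and distance of blue_knob from where it was at the start of the episode below 0.012 m and distance of each of vase_mid, grit_jar_mid, wheel_mid from where it was at the start of the episode below 0.02 m); the robot touches nothing.
It fails at once if the cover is lifted or tipped off its guides (z of cover_top in the frame of valve_box above 0.106 m or angle between cover_top's own z axis and vertical above 0.12 rad).
It fails at once if the blue handle is turned (distance of blue_knob from where it was at the start of the episode above 0.012 m).
It fails at once if the vase, jar or wheel is shoved, tipped or picked up (distance of any of vase_mid, grit_jar_mid, wheel_mid from where it was at the start of the episode above 0.02 m or angle between any of vase_mid, grit_jar_mid, wheel_mid's own z axis and vertical above 0.3 rad).
It also fails if it takes over 48 s, if anything falls off the work surface, if the arm or the gripper's body presses on something with over 40 N, if the wrist force passes 120 N, or if a joint passes its speed limit or range.

ROBOT

A 7-joint arm with a two-finger parallel gripper is mounted at the origin on the work surface. World frame = base frame: x ahead of the robot, y to its left, z up, the work surface at z = 0. Lengths are in m, angles in rad, forces in N, time in s.
With the tool pointing down it reaches from about 0.425 to 0.975 m from the base axis. Payload 16.7 kg.
Tool frame: the origin (TCP) lies on the centre line of the jaws, within the pads' length; the fingertips stand 19 mm ahead of it and the grasp point (between the pads) is the TCP; z points along the fingers, y is the direction in which the jaws open and shut (so a half turn about z gives the same grasp; the last joint's range is limited). The gripper opens to 85 mm and grips with 20 to 120 N. Pads are 22 mm wide; open, the fingers measure 114 mm over their backs; the gripper's body (76 mm by 85 mm) begins 54 mm behind the grasp point. The pads swing forward as they close: fully open they stand 13 mm farther back than shut.
Start: joints at [-0.149, 0.426, 0.074, 1.606, -0.034, 1.111, -0.067], TCP at [0.675, -0, 0.25] pointing down, gripper open.
Joint ranges: [-2.85, 2.85], [-0.5, 2.14], [-1.23, 1.37], [0.21, 2.46], [-1.02, 4.16], [0.16, 2.05], [-2.73, 2.73]. Speed limits (rad/s): [1.89, 1.89, 2.39, 2.39, 3.01, 3.01, 3.01].

INTERFACE

Orientations are given as a unit quaternion [x, y, z, w].
In Python, from cell import robot, get_image, calibration gives the robot as it stands.
- The arm moves only by the tool move_arm, never from a script. Its argument "steps" is a list of rows, each a list of 3 entries, a list of its own where there are three numbers: the opening, from 0 (shut) to 1 (fully open), then the shift along the tool's x, y, z in m, then the turn about the tool's z in rad. A call has 1 to 8 rows; each row shifts and turns the pose as measured when the row begins, along the tool's axes as they then stand; what a row does not reach is not made up. A row lasts 1/8 s, in which the tool goes at most 62.5 mm and 10.7 degrees, less where a joint would pass 70% of its speed; a pose out of reach is approached as far as the arm can. A call is refused whole if a number of a shift passes 0.0625 or a number of a turn 0.188, either way. A call with a gripper value outside its range is refused whole. The fingers move at their own pace and stop on an object; "squeeze" is the grip in N (left out, the last holds). Time passes only in rows, so rows that do not move let the fingers close. It gives the time, the measured TCP pose, the force and the opening at its end, in the units of the state.
- robot.state(): the state, without advancing time (a new reading comes with each control period).
- get_image(name): name is "scene" or "side" or "wrist"; returns the picture (384x512x3 uint8, blue, green, red); there is no depth.
- calibration(name): a dict with "mtx" (3x3 intrinsics, pixels), "extrinsics" (4x4, takes a point from camera to world coordinates). Camera axes: x right, y down, z forward; pixel columns grow to the right and rows downward; lengths in m; the calibration is good to about 2 mm. A picture is of the moment at which its call begins: read the wrist's pose just before it. calibration takes no time and is no camera call; for the wrist camera it gives the pose at the moment of the call.
- robot.close_job(): hands the job in, once; it reports no verdict.
The state is a dict: "time": time; "qpos": joint angles; "joint_velocities": joint speeds; "joint_torque": joint torques, N m; "ee_pos": TCP position; "orientation": TCP orientation; "ft_force": force on the tool from outside, world axes, zero at the start; "wrist_torque": the same for the moment, N m; "gripper_width": opening from 0.0 (shut) to 1.0 (fully open).
Only numpy, scipy, OpenCV 4.12 (cv2) and the standard library are available. Lean on these libraries where they do the work, as an engineer would, in place of code of your own. Each camera call takes 0.05 s, during which the arm holds its last target.

## Working session

There is one attempt and no reset: what is moved stays moved. The work goes in short steps, Python scripts to look and compute and a tool call to move; the robot and the scene stay as the last step left them, time stands still between calls to the robot, and variables do not carry over. Pictures are saved under pics/ and viewed, and the job is handed in when it is done.

Besides the shell and the picture viewer there is one more tool, called after "Call:" by a JSON object that holds its "op" and its "data". move_arm: Moves the arm, as the interface text tells. Its arguments: {"type":"object","properties":{"steps":{"type":"array","items":{"type":"array"}},"squeeze":{"type":"number"}},"required":["steps"]}

```bash
ls; mkdir -p pics
python3 - <<'E'
from cell import robot,get_image,calibration
import cv2
s=robot.state();print(s)
for n in ["scene","side","wrist"]:
    c=calibration(n);print(n,c["mtx"],c["extrinsics"])
    im=get_image(n);cv2.imwrite(f"pics/{n}0.png",im)
E
```

```text
pics
{'time': 0.0, 'qpos': array([-0.14946388,  0.42673214,  0.07383151,  1.60662784, -0.03407681,
        1.11079834, -0.06713027]), 'joint_velocities': array([-3.65708063e-05, -5.54130463e-04, -5.53878220e-04, -3.69855872e-04,
       -2.07627729e-03, -1.53281491e-03,  3.10116937e-04]), 'joint_torque': array([ 7.16691302e-04, -9.49842310e+01,  3.76242042e+00, -4.63523841e+01,
        1.94300286e-02,  1.01335210e-02,  2.85131875e-06]), 'ee_pos': array([ 6.74605742e-01, -4.73618908e-05,  2.49600726e-01]), 'orientation': array([ 7.07131639e-01,  7.07081621e-01, -4.99243844e-04, -4.21730055e-04]), 'ft_force': array([0.16873116, 0.19806295, 0.5786861 ]), 'wrist_torque': array([-0.02272423, -0.03078058, -0.00638783]), 'gripper_width': 1.0017495687487565}
scene [[437.17636876   0.         251.90498825]
 [  0.         437.17636876 192.94493355]
 [  0.           0.           1.        ]] [[-2.28343179e-01  6.50694140e-01 -7.24193710e-01  1.36850948e+00]
 [ 9.73580707e-01  1.52602777e-01 -1.69861709e-01  1.85693967e-01]
 [-1.40472269e-05 -7.43847786e-01 -6.68349064e-01  8.55462659e-01]
 [ 0.00000000e+00  0.00000000e+00  0.00000000e+00  1.00000000e+00]]
side [[389.10492164   0.         256.67677251]
 [  0.         389.10492164 191.22453011]
 [  0.           0.           1.        ]] [[ 0.88396227 -0.33060529  0.33062192  0.21898371]
 [-0.46754301 -0.61931176  0.63075865 -0.62147668]
 [-0.0037741  -0.71214681 -0.70202042  0.79133532]
 [ 0.          0.          0.          1.        ]]
wrist [[344.5720281    0.         259.22770756]
 [  0.         344.5720281  187.36216842]
 [  0.           0.           1.        ]] [[ 9.99996504e-01  1.02001300e-03 -2.43939082e-03  6.74907145e-01]
 [ 1.91061863e-04 -9.48057244e-01 -3.18099711e-01  8.19669273e-02]
 [-2.63714798e-03  3.18098133e-01 -9.48054125e-01  3.74282367e-01]
 [ 0.00000000e+00  0.00000000e+00  0.00000000e+00  1.00000000e+00]]
```

View pics/scene0.png

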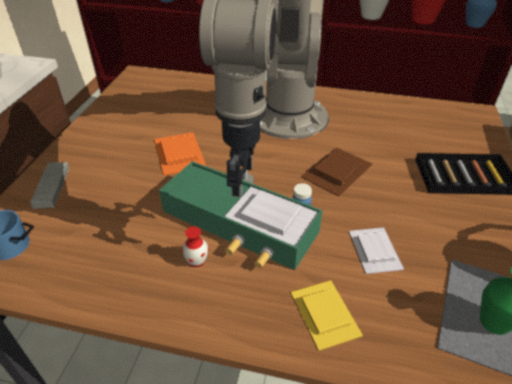

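View pics/side0.png

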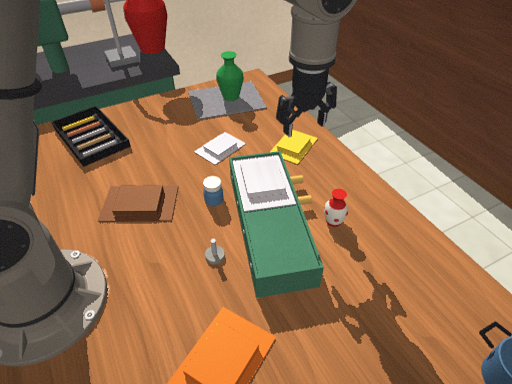

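View pics/wrist0.png

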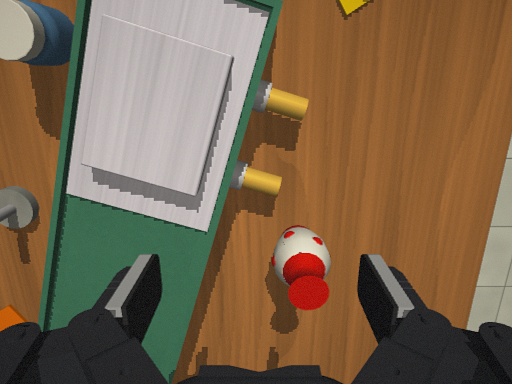

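The scene view shows these candidates for the cover:
- White plate on the green box, about (270,215).
- Small white plate, (377,250).
- Yellow, (326,313).
- Orange, (180,150).
- Brown, (337,170).

The cover meant is the one on the box: it isn't brown, orange or yellow, and it is the larger of the two white ones. Next I'll confirm this in an enlarged crop and measure it.

```bash
cat > h.py <<'E'
import numpy as np,cv2
from cell import robot,get_image,calibration
def cast(c,uv,z):
    K=c["mtx"];T=c["extrinsics"]
    d=T[:3,:3]@np.linalg.solve(K,[uv[0],uv[1],1.]);o=T[:3,3]
    return o+d*(z-o[2])/d[2]
def proj(c,p):
    T=np.linalg.inv(c["extrinsics"]);q=T[:3,:3]@p+T[:3,3];q=c["mtx"]@q;return q[:2]/q[2]
E
python3 - <<'E'
from h import *
im=cv2.imread("pics/scene0.png")[150:280,140:340];cv2.imwrite("pics/cropscene.png",cv2.resize(im,None,fx=4,fy=4,interpolation=cv2.INTER_CUBIC))
im=cv2.imread("pics/side0.png")[140:300,190:360];cv2.imwrite("pics/cropside.png",cv2.resize(im,None,fx=3.7,fy=3.7,interpolation=cv2.INTER_CUBIC))
c=calibration("wrist")
for uv in [(82,164),(197,195),(232,57),(103,14)]: print("pan",uv,cast(c,uv,.094).round(4))
for uv in [(67,195),(208,231)]: print("fl",uv,cast(c,uv,.074).round(4))
E
```

```text
pan (82, 164) [0.5253 0.0085 0.094 ]
pan (197, 195) [ 0.6204 -0.0191  0.094 ]
pan (232, 57) [0.6535 0.0926 0.094 ]
pan (103, 14) [0.5594 0.1222 0.094 ]
fl (67, 195) [ 0.4959 -0.0265  0.074 ]
fl (208, 231) [ 0.625  -0.0631  0.074 ]
```

View pics/cropscene.png

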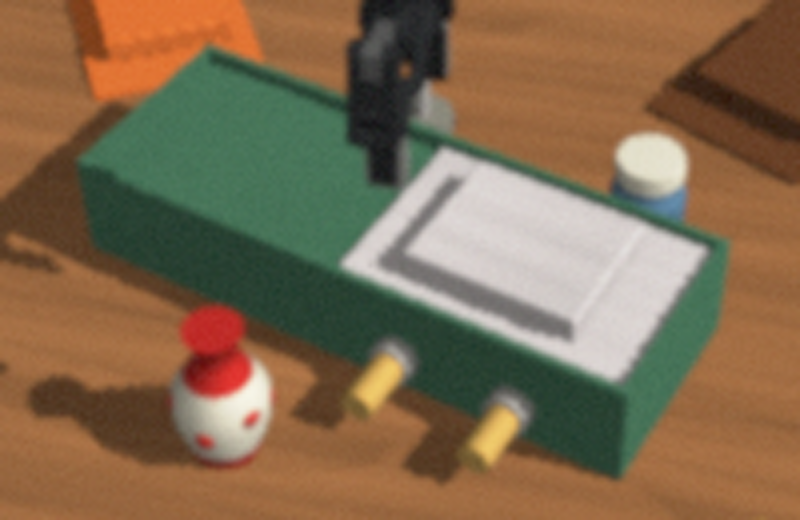

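View pics/cropside.png

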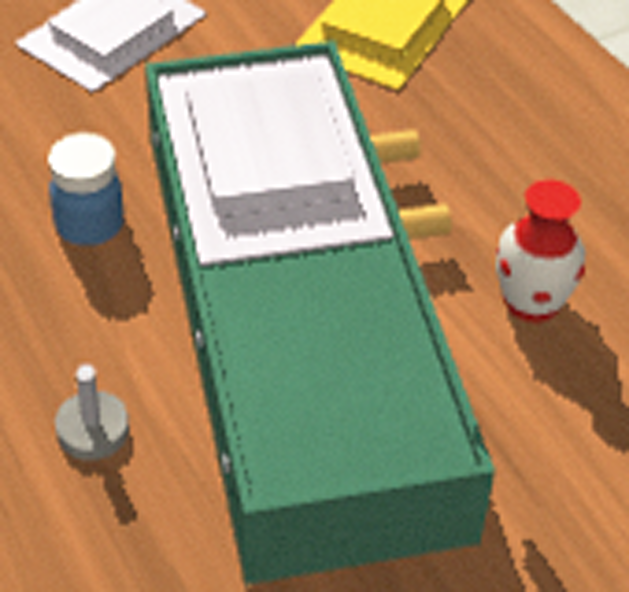

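The enlarged crops confirm it: the big white plate with the raised pan, over the pipe (+y) half of the box, is the cover. Now I'll measure the box corners to fix the box frame.

Run:
```python
from h import *
S=calibration("side");C=calibration("scene")
print("side");
P=[]
for uv in [(147,66),(335,42),(492,470),(247,508)]:
    p=cast(S,(190+uv[0]/3.7,140+uv[1]/3.7),.08);P.append(p);print(p.round(4))
P=np.array(P);print("c",P.mean(0).round(4),"yaw",np.arctan2(*(P[1]-P[0])[1::-1]),np.arctan2(-(P[1]-P[2])[0],(P[1]-P[2])[1]),np.arctan2(-(P[0]-P[3])[0],(P[0]-P[3])[1]))
print("scene");P=[]
for uv in [(727,241),(620,392),(80,160),(208,47)]:
    p=cast(C,(140+uv[0]/4,150+uv[1]/4),.08);P.append(p);print(p.round(4))
P=np.array(P);print("c",P.mean(0).round(4),np.arctan2(-(P[1]-P[2])[0],(P[1]-P[2])[1]),np.arctan2(-(P[0]-P[3])[0],(P[0]-P[3])[1]))
# bystanders
for n,c,uv,z in [("jar",S,(213,182),.07),("jarS",C,(303,189),.07),("wheel",S,(213,240),.062),("vaseS",C,(193,231),.105),("vase",S,(339,194),.105)]: print(n,cast(c,uv,z).round(3))
```

```text
side
[0.5496 0.1738 0.08  ]
[0.6923 0.1309 0.08  ]
[ 0.5714 -0.2576  0.08  ]
[ 0.4322 -0.2129  0.08  ]
c [ 0.5614 -0.0415  0.08  ] yaw -0.2924599656137474 -0.3018017827009256 -0.2946689550870612
scene
[0.5518 0.1765 0.08  ]
[0.692  0.1301 0.08  ]
[ 0.5729 -0.2533  0.08  ]
[ 0.4367 -0.2103  0.08  ]
c [ 0.5633 -0.0393  0.08  ] -0.3012679114044947 -0.28929109903237427
jar [0.471 0.114 0.07 ]
jarS [0.47  0.117 0.07 ]
wheel [ 0.394 -0.063  0.062]
vaseS [ 0.717 -0.109  0.105]
vase [ 0.719 -0.11   0.105]
```

Call:
{"op": "move_arm", "data": {"steps": [[0,[0,0,0],0.148],[0,[0,0,0],0.148],[0,[0.036,-0.032,0],0],[0,[0.036,-0.032,0],0],[0,[0.036,-0.032,0],0],[0,[0,0,0],0]]}}

```text
time: 0.9
ee_pos: [0.6131, 0.1349, 0.2478]
orientation: [0.807, 0.59, -0.002, -0.001]
ft_force: [-0.4, -0.5, 0.9]
gripper_width: 0.002
```

```bash
cat >> h.py <<'E'
BC=np.array([.5625,-.040]);YAW=-.295
XH=np.array([np.cos(YAW),np.sin(YAW)]);YH=np.array([-np.sin(YAW),np.cos(YAW)])
def box(p): d=np.array(p[:2])-BC; return np.array([d@XH,d@YH])
def tool():
    from scipy.spatial.transform import Rotation as R
    s=robot.state();M=R.from_quat(s["orientation"]).as_matrix()
    print("t",round(s["time"],3),"box xy",box(s["ee_pos"]).round(4),"z",s["ee_pos"][2].round(4),"toolx yaw off",np.round(np.arctan2(M[1,0],M[0,0])-np.pi/2-YAW,3),"tz",M[:,2].round(3),"f",s["ft_force"].round(1),"g",round(s["gripper_width"],2))
E
python3 - <<'E'
from h import *
tool();cv2.imwrite("pics/w1.png",get_image("wrist"))
E
```

```text
t 0.9 box xy [-0.0024  0.1821] z 0.2478 toolx yaw off -0.012 tz [-0.004 -0.001 -1.   ] f [-0.4 -0.5  0.9] g 0.0
```

View pics/w1.png

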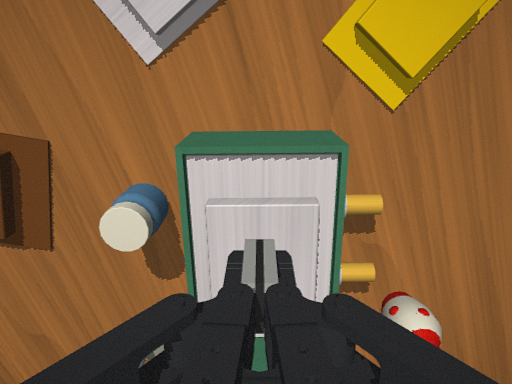

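The wrist view is aligned with the box. The pan's +y edge is at row 199, the flange end at row 156, and the fingertips are at about (260,240). I'll check those edges, then descend.

Run:
```python
from h import *
c=calibration("wrist")
for uv,z in [((206,199),.094),((319,199),.094),((262,156),.074),((180,147),.08),((346,145),.08)]: print(uv,box(cast(c,uv,z)).round(4))
```

```text
(206, 199) [-0.0479  0.158 ]
(319, 199) [0.0495 0.1568]
(262, 156) [0.0009 0.1906]
(180, 147) [-0.0697  0.2009]
(346, 145) [0.0731 0.2007]
```

Call:
{"op": "move_arm", "data": {"steps": [[0,[0,0.002,0.05],0],[0,[0,0,0.05],0],[0,[0,0,0.032],0],[0,[0,0,0],0]]}}

```text
time: 1.45
ee_pos: [0.618, 0.1267, 0.1131]
orientation: [0.809, 0.587, -0.001, 0.001]
ft_force: [0.6, -0.4, 0.8]
gripper_width: -0.004
```

Run:
```python
from h import *
tool();cv2.imwrite("pics/w2.png",get_image("wrist"));cv2.imwrite("pics/s2.png",cv2.resize(get_image("side")[60:260,160:400],None,fx=3,fy=3))
```

```text
t 1.45 box xy [0.0046 0.1756] z 0.1131 toolx yaw off -0.02 tz [-0.001 -0.003 -1.   ] f [ 0.6 -0.4  0.8] g -0.0
```

View pics/w2.png

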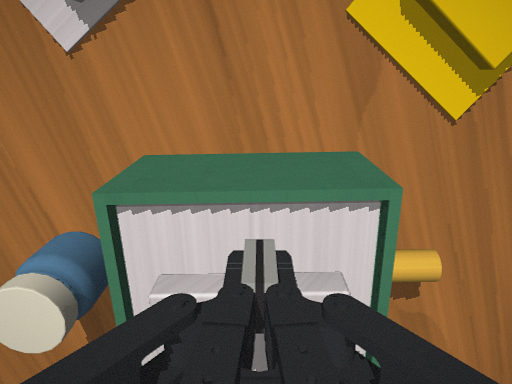

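View pics/s2.png

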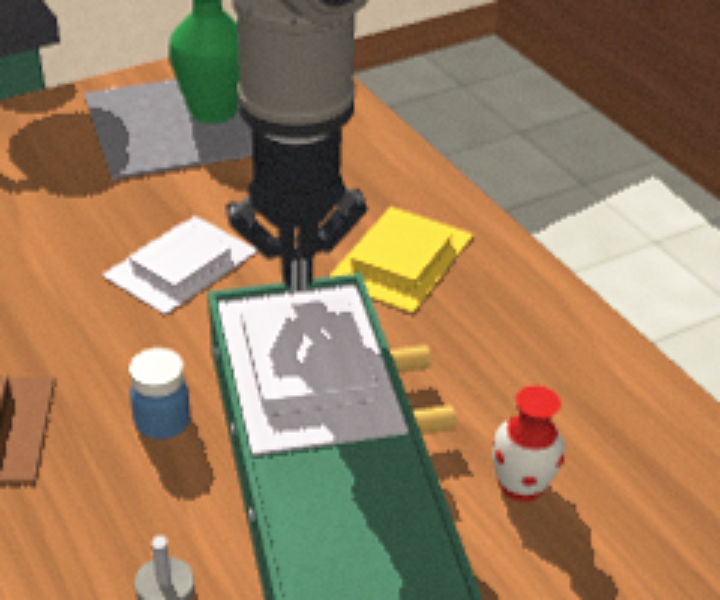

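The fingers are at the pan's end face: in the side view they're at (298,280), between the pan and the lip. I'll go down the last 11 mm and start pushing.

Call:
{"op": "move_arm", "data": {"steps": [[0,[0.006,-0.005,0.006],0.01],[0,[0.002,0,0.006],0.01],[0,[0,0,0],0]]}}

```text
time: 1.92
ee_pos: [0.619, 0.1375, 0.1068]
orientation: [0.816, 0.579, 0.003, 0.002]
ft_force: [-0.1, 0.2, 0.1]
gripper_width: -0.0
```

Run:
```python
from h import *
tool()
```

```text
t 1.925 box xy [0.0025 0.1862] z 0.1068 toolx yaw off -0.042 tz [ 0.008 -0.    -1.   ] f [-0.1  0.2  0.1] g -0.0
```

Call:
{"op": "move_arm", "data": {"steps": [[0,[-0.006,-0.002,0.005],-0.03],[0,[-0.006,0,0.001],0],[0,[-0.008,0,0],0]]}}

```text
time: 2.3
ee_pos: [0.6107, 0.1184, 0.1007]
orientation: [0.806, 0.592, 0.003, 0.003]
ft_force: [3.9, 11.4, -1.2]
gripper_width: 0.002
```

Run:
```python
from h import *
tool()
```

```text
t 2.3 box xy [1.000e-04 1.655e-01] z 0.1007 toolx yaw off -0.009 tz [ 0.009 -0.    -1.   ] f [ 3.9 11.4 -1.2] g 0.0
```

In contact, with 11 N along the box's +y. Sliding now.

Call:
{"op": "move_arm", "data": {"steps": [[0,[-0.015,0,0],0],[0,[-0.018,0,0],0],[0,[-0.018,0,0],0],[0,[-0.018,0,0],0],[0,[-0.018,0,0],0]]}}

```text
time: 2.92
ee_pos: [0.583, 0.0298, 0.1008]
orientation: [0.806, 0.592, 0.004, 0.003]
ft_force: [0.2, 2.8, -1.5]
gripper_width: 0.0
```

Run:
```python
from h import *
tool()
```

```text
t 2.925 box xy [-0.0007  0.0727] z 0.1008 toolx yaw off -0.009 tz [ 0.009  0.001 -1.   ] f [ 0.2  2.8 -1.5] g 0.0
```

Call:
{"op": "move_arm", "data": {"steps": [[0,[-0.018,0,0],0],[0,[-0.018,0,0],0],[0,[-0.018,0,0],0],[0,[-0.015,0,0],0],[0,[-0.008,0,0],0]]}}

```text
time: 3.55
ee_pos: [0.5581, -0.0498, 0.1008]
orientation: [0.806, 0.591, 0.004, 0.003]
ft_force: [0.7, 4.1, -0.4]
gripper_width: -0.003
```

Run:
```python
from h import *
tool()
```

```text
t 3.55 box xy [-0.0014 -0.0107] z 0.1008 toolx yaw off -0.01 tz [ 0.01   0.001 -1.   ] f [ 0.7  4.1 -0.4] g -0.0
```

Call:
{"op": "move_arm", "data": {"steps": [[0,[-0.008,0,0],0],[0,[-0.008,0,0],0],[0,[-0.006,0,0],0],[0,[-0.004,0,0],0]]}}

```text
time: 4.05
ee_pos: [0.5513, -0.0691, 0.1009]
orientation: [0.805, 0.593, 0.007, 0.0]
ft_force: [7.1, 30.2, -0.5]
gripper_width: 0.001
```

Run:
```python
from h import *
tool()
```

```text
t 4.05 box xy [-0.0022 -0.0311] z 0.1009 toolx yaw off -0.005 tz [ 0.012  0.007 -1.   ] f [ 7.1 30.2 -0.5] g 0.0
```

It's at the stop: the force jumped to 31 N. I'll back off, rise, and look.

Call:
{"op": "move_arm", "data": {"steps": [[0,[0.02,0,0],0],[0,[0,0,-0.05],0],[0,[-0.02,0,-0.06],0],[0,[-0.03,0,-0.05],0],[0,[-0.03,0,0],0],[0,[0,0,0],0]]}}

```text
time: 4.8
ee_pos: [0.5312, -0.1279, 0.265]
orientation: [0.804, 0.595, 0.005, 0.001]
ft_force: [-0.5, -0.1, 0.5]
gripper_width: -0.002
```

Run:
```python
from h import *
tool();cv2.imwrite("pics/w3.png",get_image("wrist"));cv2.imwrite("pics/s3.png",cv2.resize(get_image("side")[100:300,160:400],None,fx=3,fy=3))
```

```text
t 4.8 box xy [-0.0044 -0.0932] z 0.265 toolx yaw off -0.002 tz [ 0.009  0.005 -1.   ] f [-0.5 -0.1  0.5] g -0.0
```

View pics/w3.png

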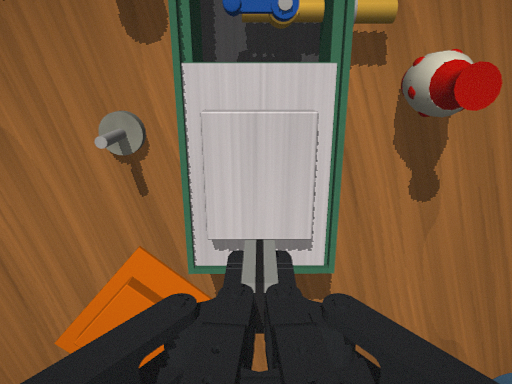

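View pics/s3.png

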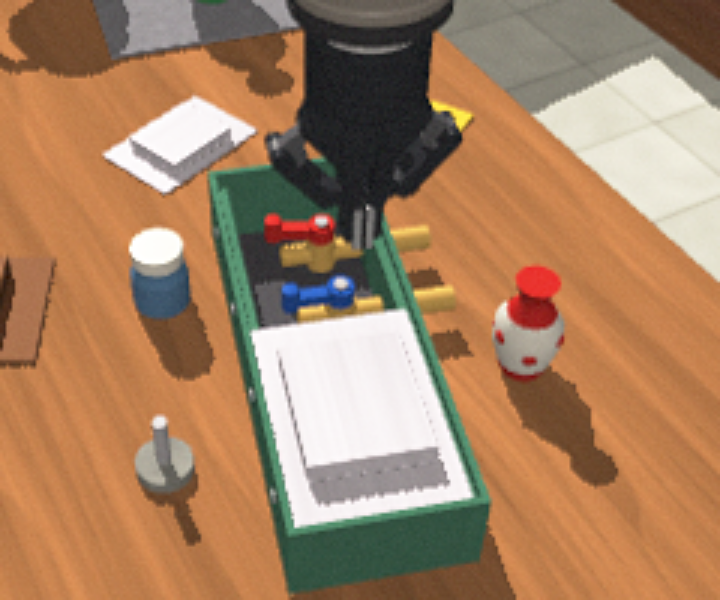

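The cover lies flat against the end lip. The red valve is the far one at box y≈130 (side crop (290,230)) and the blue one is nearer. I'll move over the well to measure the red handle.

Call:
{"op": "move_arm", "data": {"steps": [[0,[0.055,0,0],0],[0,[0.055,0,0],0],[0,[0.055,0,0],0],[0,[0.045,0.002,0],0],[0,[0,0,0],0]]}}

```text
time: 5.52
ee_pos: [0.5956, 0.0868, 0.2626]
orientation: [0.802, 0.598, 0.003, -0.001]
ft_force: [0.3, -0.5, -0.2]
gripper_width: 0.003
```

Run:
```python
from h import *
tool();np.save("c4.npy",calibration("wrist"),allow_pickle=True);cv2.imwrite("pics/w4.png",get_image("wrist"))
im=cv2.imread("pics/w4.png");c=np.load("c4.npy",allow_pickle=True).item()
h=cv2.cvtColor(im,cv2.COLOR_BGR2HSV)
for n,m in [("red",((h[...,0]<6)|(h[...,0]>174))&(h[...,1]>150)&(h[...,2]>60)),("blue",(abs(h[...,0].astype(int)-113)<12)&(h[...,1]>150))]:
    cs,_=cv2.findContours(m.astype(np.uint8),0,1)
    for k in cs:
        if cv2.contourArea(k)>150: print(n,cv2.contourArea(k),cv2.boundingRect(k),cv2.minAreaRect(k))
```

```text
t 5.525 box xy [-0.0052  0.1309] z 0.2626 toolx yaw off 0.005 tz [ 0.003  0.005 -1.   ] f [ 0.3 -0.5 -0.2] g 0.0
red 1825.0 (400, 284, 55, 55) ((427.72003173828125, 310.96002197265625), (59.600006103515625, 39.20000076293945), 53.13010025024414)
red 1118.0 (230, 144, 67, 34) ((263.9263610839844, 157.86459350585938), (67.26202392578125, 27.02686309814453), 16.46001434326172)
blue 658.0 (231, 226, 63, 26) ((262.0993957519531, 238.03199768066406), (62.027591705322266, 24.935012817382812), 1.1457629203796387)
```

View pics/w4.png

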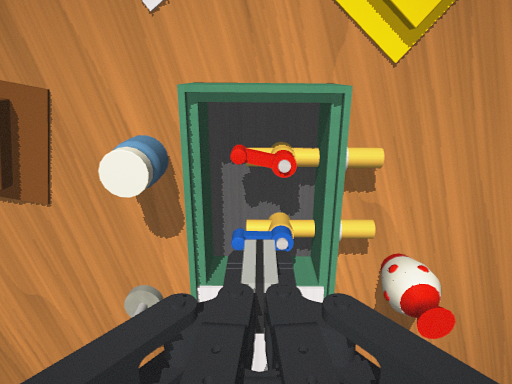

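The red knob is at (238,154) and its axis cap at (285,166). The blue handle is at (238,240)-(283,243).

```bash
python3 - <<'E'
from h import *
c=np.load("c4.npy",allow_pickle=True).item()
for n,uv,z in [("rk",(238,153),.068),("rp",(285,166),.064),("bk",(238,239),.068),("bp",(283,243),.064)]: print(n,box(cast(c,uv,z)).round(4))
E
python3 - <<'E'
import cv2
im=cv2.imread("pics/w4.png")[130:260,170:390];cv2.imwrite("pics/w4c.png",cv2.resize(im,None,fx=3.6,fy=3.6,interpolation=cv2.INTER_CUBIC))
E
```

```text
rk [-0.0254  0.141 ]
rp [0.0197 0.1276]
bk [-0.0267  0.051 ]
bp [0.02   0.0446]
```

View pics/w4c.png

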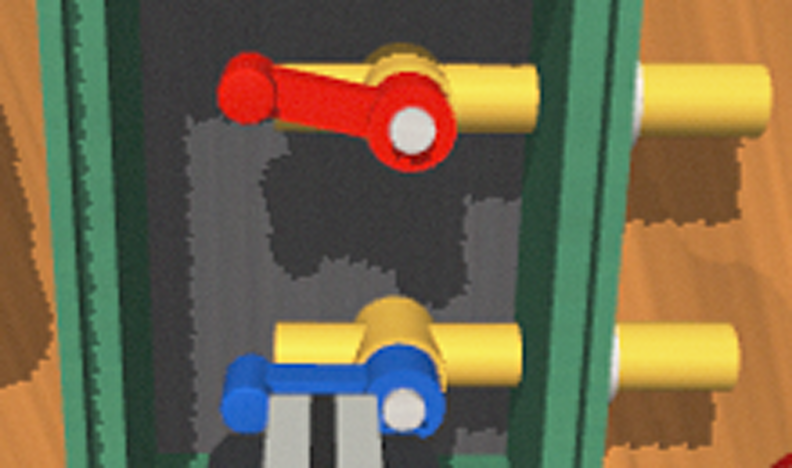

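Call:
{"op": "move_arm", "data": {"steps": [[0,[-0.025,-0.011,0.04],0],[0,[0,0,0.05],0],[0,[0,0,0.03],0],[0,[0,0,0],0]]}}

```text
time: 6.08
ee_pos: [0.5761, 0.0614, 0.1388]
orientation: [0.803, 0.596, 0.001, -0.001]
ft_force: [0.1, 0.1, 0.3]
gripper_width: 0.0
```

Run:
```python
from h import *
tool()
```

```text
t 6.075 box xy [-0.0165  0.101 ] z 0.1388 toolx yaw off 0.001 tz [ 0.002  0.003 -1.   ] f [0.1 0.1 0.3] g 0.0
```

Call:
{"op": "move_arm", "data": {"steps": [[0,[0.005,0,0.03],0],[0,[0.002,0,0.02],0],[0,[0,0,0.012],0],[0,[0,0,0.003],0],[0,[0,0,0],0]]}}

```text
time: 6.7
ee_pos: [0.5812, 0.0669, 0.0779]
orientation: [0.804, 0.595, 0.004, 0.001]
ft_force: [0.5, -0.1, -0.2]
gripper_width: -0.005
```

Run:
```python
from h import *
tool();cv2.imwrite("pics/s5.png",cv2.resize(get_image("scene")[150:280,180:360],None,fx=4,fy=4,interpolation=2));cv2.imwrite("pics/w5.png",get_image("wrist"))
```

```text
t 6.7 box xy [-0.0132  0.1078] z 0.0779 toolx yaw off -0.001 tz [ 0.008  0.003 -1.   ] f [ 0.5 -0.1 -0.2] g -0.0
```

View pics/s5.png

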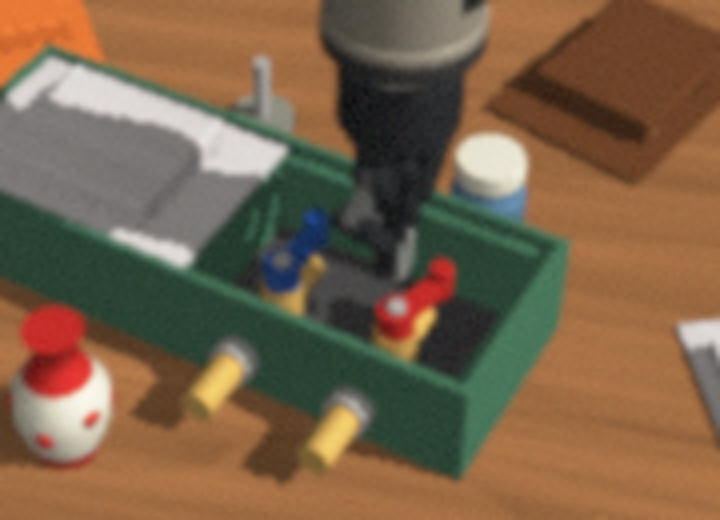

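View pics/w5.png

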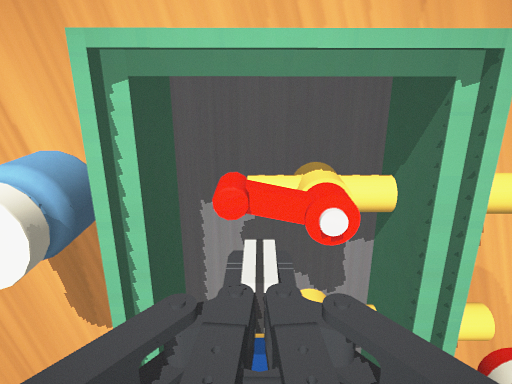

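The fingers are between the two handles, with red just ahead at (230,195)-(335,220). I'll lower slightly and start pushing.

Call:
{"op": "move_arm", "data": {"steps": [[0,[0,-0.005,0.006],0],[0,[0,0,0.002],0],[0,[0.01,0,0],0],[0,[0.008,-0.002,0],0],[0,[0.008,0,0],0]]}}

```text
time: 7.42
ee_pos: [0.5824, 0.0943, 0.0704]
orientation: [0.804, 0.595, 0.004, 0.002]
ft_force: [-0.8, -4.5, 0.1]
gripper_width: 0.003
```

Run:
```python
from h import *
tool();cv2.imwrite("pics/w6.png",get_image("wrist"))
```

```text
t 7.425 box xy [-0.02    0.1343] z 0.0704 toolx yaw off -0.002 tz [ 0.009  0.002 -1.   ] f [-0.8 -4.5  0.1] g 0.0
```

View pics/w6.png

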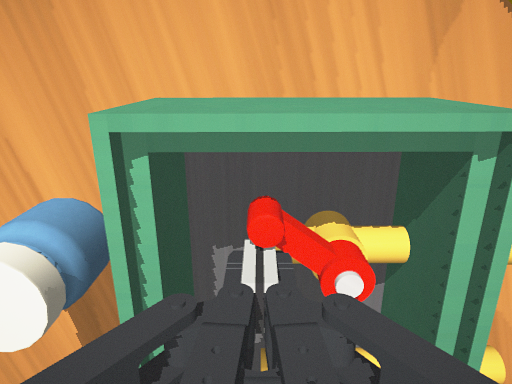

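The handle is turning: the knob is at (265,220), about 0.7 rad. Following the arc.

Call:
{"op": "move_arm", "data": {"steps": [[0,[0.007,0.002,0],0],[0,[0.007,0.004,0],0],[0,[0.007,0.006,0],0],[0,[0.004,0.006,0],0],[0,[0.001,0.004,0],0]]}}

```text
time: 8.1
ee_pos: [0.6102, 0.1138, 0.07]
orientation: [0.804, 0.595, 0.001, 0.001]
ft_force: [-6.1, -2.8, 4.0]
gripper_width: 0.005
```

Run:
```python
from h import *
tool();cv2.imwrite("pics/w7.png",get_image("wrist"))
```

```text
t 8.1 box xy [0.001 0.161] z 0.07 toolx yaw off -0.002 tz [ 0.004  0.    -1.   ] f [-6.1 -2.8  4. ] g 0.01
```

View pics/w7.png

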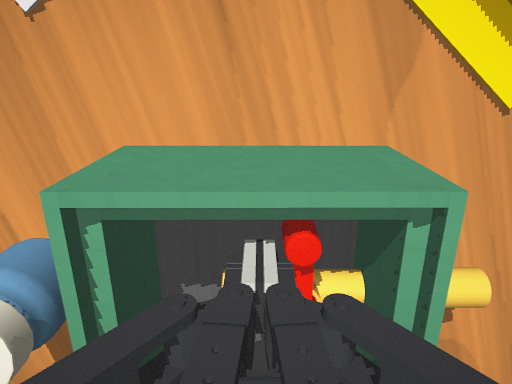

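The handle points almost along +y, with the knob at (302,245). I'll press +x until it meets the stop.

Call:
{"op": "move_arm", "data": {"steps": [[0,[0,0.004,0],0],[0,[0,0.005,0],0],[0,[0,0.005,0],0]]}}

```text
time: 8.52
ee_pos: [0.6122, 0.1136, 0.0688]
orientation: [0.803, 0.596, -0.008, -0.006]
ft_force: [-37.8, 1.1, 37.4]
gripper_width: -0.002
```

Run:
```python
from h import *
tool()
```

```text
t 8.525 box xy [0.0029 0.1614] z 0.0688 toolx yaw off 0.002 tz [-0.021  0.001 -1.   ] f [-37.8   1.1  37.4] g -0.0
```

Forces of 38 N sideways and 37 N upward: it's either at the stop or resting on something. I'll back off, rise, and look.

Call:
{"op": "move_arm", "data": {"steps": [[0,[0,-0.006,0],0],[0,[-0.002,-0.012,0],0],[0,[0,0,-0.03],0],[0,[0,0,-0.05],0],[0,[0,0,-0.06],0],[0,[-0.02,0,-0.05],0],[0,[0,0,0],0]]}}

```text
time: 9.4
ee_pos: [0.5902, 0.1011, 0.2649]
orientation: [0.801, 0.598, -0.007, -0.007]
ft_force: [0.1, 0.7, -1.2]
gripper_width: 0.001
```

Run:
```python
from h import *
tool();c=calibration("wrist");np.save("c8.npy",c,allow_pickle=True);im=get_image("wrist");cv2.imwrite("pics/w8.png",im)
cv2.imwrite("pics/s8.png",cv2.resize(get_image("side")[100:300,160:400],None,fx=3,fy=3))
```

```text
t 9.4 box xy [-0.0145  0.143 ] z 0.2649 toolx yaw off 0.007 tz [-0.02   0.003 -1.   ] f [ 0.1  0.7 -1.2] g 0.0
```

View pics/w8.png

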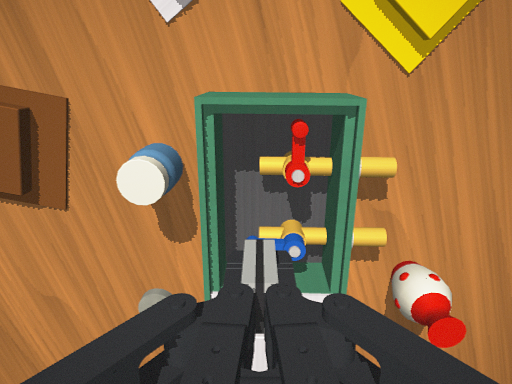

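View pics/s8.png

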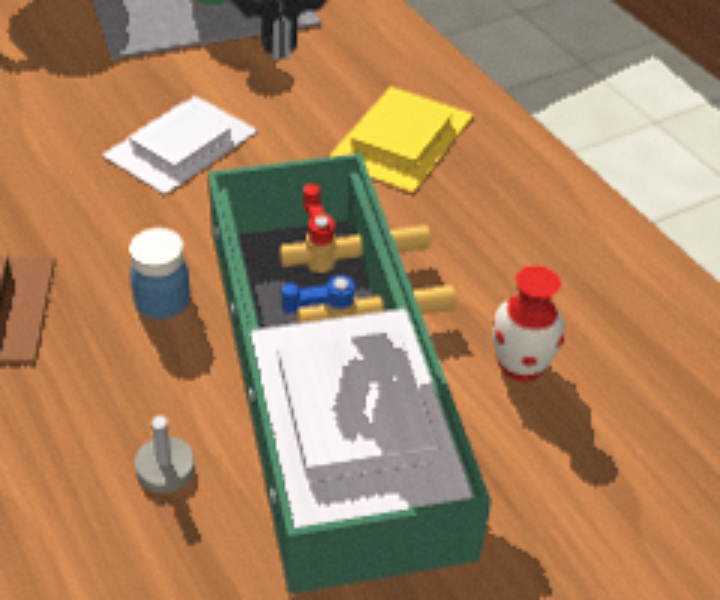

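Run:
```python
from h import *
c=np.load("c8.npy",allow_pickle=True).item();im=cv2.imread("pics/w8.png")
cv2.imwrite("pics/w8c.png",cv2.resize(im[110:260,220:350],None,fx=4,fy=4,interpolation=2))
k=box(cast(c,(300,129),.068));p=box(cast(c,(298,176.5),.064))
print(k,p,"ang",np.arctan2((k-p)[1],-(k-p)[0]))
k2=box(cast(c,(300,129),.068))-np.array([.020,.130]);print("nominal",np.arctan2(k2[1],-k2[0]))
uv=proj(c,np.r_[BC+.02*XH+.130*YH,.064]);print(uv)
for a in [1.35,1.45,1.57]:
    q=np.array([.02-.045*np.cos(a),.13+.045*np.sin(a)]);print(a,proj(c,np.r_[BC+q[0]*XH+q[1]*YH,.068]))
```

```text
[0.01874576 0.17418685] [0.01925393 0.12688661] ang 1.5600532568497731
nominal 1.542418935672099
[298.89812247 173.47160302]
1.35 [290.71469276 129.20606023]
1.45 [295.52529811 128.43064367]
1.57 [301.3548247 128.1359122]
```

View pics/w8c.png

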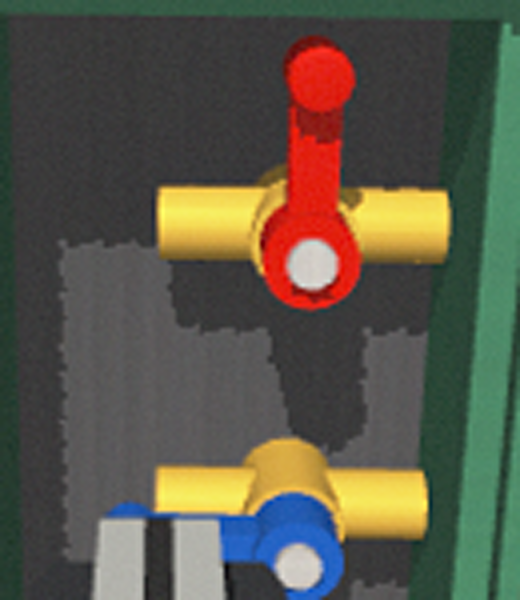

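The red handle reads 1.54–1.56 rad. The blue handle, cover, vase, jar and wheel look the same as before the push, and the robot is clear. Handing in.

Run:
```python
from h import *
tool();print(robot.close_job())
```

```text
t 9.5 box xy [-0.0163  0.1438] z 0.2611 toolx yaw off 0.009 tz [-0.025  0.002 -1.   ] f [ 0.4 -0.4 -0.5] g 0.0
the job is handed in; nothing more can be done
None
```

I slid the cover to its stop and pushed the red handle shut, then handed the job in at 9.5 s. No verdict is reported, so what follows rests on my own checks.

- **Cover:** I pushed on the +y end face of its pan with closed fingertips until the force jumped to about 31 N at the stop. From the finger position, its centre is at about box y -0.10 m. The side view shows it flat against the end lip.
- **Red handle:** I measured 1.54 to 1.56 rad from the wrist picture.
- **Surroundings:** The blue handle, vase, jar and wheel look the same in the side view before and after the red push. I compared these by eye and did not measure them again. The robot was clear of everything, with about 0 N at the wrist.
- **Unexplained force:** The last press on the red handle read about 38 N sideways and 37 N upward. The upward part was unexpected; the fingertips may have briefly rested on something. I backed off at once and saw nothing moved afterwards. The job's 40 N limit is on presses by the arm or gripper body, and the reading does not show which part was touching.

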